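# Tap a stuck mould ring down off the demoulding stand

## Robot

A 7-joint arm with a two-finger parallel gripper is mounted at the origin on the work surface. World frame = base frame: x ahead of the robot, y to its left, z up, the work surface at z = 0. Lengths are in m, angles in rad, forces in N, time in s.
With the tool pointing down it reaches from about 0.425 to 0.925 m from the base axis. Payload 6.8 kg.
Tool frame: the origin (TCP) lies on the centre line of the jaws, within the pads' length; the fingertips stand 14 mm ahead of it and the grasp point (between the pads) lies 5 mm behind it (r.nose_length is the distance from the TCP to the fingertips, in m); z points along the fingers, y is the direction in which the jaws open and shut (so a half turn about z gives the same grasp; the last joint's range is limited). The gripper opens to 85 mm and grips with 20 to 120 N. Pads are 22 mm wide; open, the fingers measure 114 mm over their backs; the gripper's body (76 mm by 85 mm) begins 54 mm behind the grasp point. The pads swing forward as they close: fully open they stand 13 mm farther back than shut.
Start: joints at [-1.401, 0.477, 0.022, 1.555, -0.011, 1.109, -0.083], TCP at [0.185, 0.649, 0.245] pointing down, gripper open.
Joint ranges: [-2.96, 2.96], [-0.34, 2.1], [-1.41, 1.46], [0.24, 2.44], [-1.37, 4.51], [0.17, 1.92], [-2.96, 2.96]. Speed limits (rad/s): [2.39, 2.39, 3.14, 3.14, 3.14, 3.14, 3.14].

## Interface

Orientations are given as a rotation vector (axis times angle).
In Python, from bench import r, imaging, look_for, outline_of gives the robot as it stands. The module is installed in compiled form; this text tells all that it offers.
- The arm moves only by the tool carry_out, never from a script. Its arguments are lists of equal length, an entry for each row: "offset": the shift along the tool's x, y, z as a fraction of full scale, a list of three; "turn": the turn, a rotation vector about the tool's x, y, z as a fraction of full scale, a list of three. A call has 1 to 8 rows; each row is the pose to reach, as a shift and turn from the pose commanded when the call began, along the tool's axes at that moment; what a row does not reach only later rows make up. Full scale, the value 1, is 0.5 m for a shift and 1.5 rad for a turn. A row lasts 1/10 s, in which the tool goes at most 50 mm and 8.59 degrees, less where a joint would pass 70% of its speed; a pose out of reach is approached as far as the arm can. A call with a number of a shift or a turn outside -1 to 1 is refused whole. A call with a gripper value outside its range is refused whole. "hand" is the closure, from 0 (fully open) to 1 (shut), set as the call begins (left out, the last holds). The fingers move at their own pace and stop on an object; "force" is the grip in N (left out, the last holds). Time passes only in rows, so rows that repeat a pose let the fingers close. It gives the time, the measured TCP pose, the force and the opening at its end, in the units of the state.
- r.get_obs(): the state, without advancing time (a new reading comes with each control period).
- imaging.grab_frame(name): name is "scene" or "top" or "wrist"; returns a dict with "pixels" (480x640x3 uint8, red, green, blue), "fx", "fy", "cx", "cy" (pixels), "R" (3x3) and "t" (3): a world point X has camera coordinates R X + t. Camera axes: x right, y down, z forward; pixel columns grow to the right and rows downward; lengths in m; the calibration is good to about 2 mm. A picture is of the moment at which its call begins. There is no depth.
- r.hand_in(): hands the job in, once; it reports no verdict.
Trained networks look in the newest picture that a camera, given by its name, has taken for a name from the list of things; names that differ only in an ending like _2 or _b are one class to them, and where a whole thing is asked for, a point or a joint stands for the part that bears it (a point fixed in the world has none). Each returns a list of dicts, best first, with "score" (0 to 1); they miss things now and then, are a little off and sometimes report something else, mostly with a low value. They report only what shows in the picture. A call takes as long as a camera call. They do not tell look-alikes from the thing itself.
- look_for(query, camera): "xyz" ([x, y, z] in m, in the coordinates of the camera as it stood for that picture, good to about 4 mm: the middle of the surface that is visible of it).
- outline_of(query, camera): "region" (480x640 bool, what is visible of it).
The state is a dict: "clock": time; "joints": joint angles; "qvel": joint speeds; "tau": joint torques, N m; "tcp_pos": TCP position; "orientation": TCP orientation; "contact_force": force on the tool from outside, world axes, zero at the start; "moment": the same for the moment, N m; "grip_width": finger opening in m.
Only numpy, scipy, OpenCV 4.12 (cv2) and the standard library are available. Lean on these libraries where they do the work, as an engineer would, in place of code of your own. Each camera call takes 0.05 s, during which the arm holds its last target. There are 200 camera calls.

## Task

A cheese-mould ring is stuck on the plug of the demoulding stand. Using the mallet, work the ring down with light taps on its two ears, changing sides each time it binds, until the white head of the plug stands wholly out above the ring all round; never force it, and do not push the ring or stand with the gripper. Then stand the mallet back upright on its wooden board, leaving the moulds, basket and bottle where they are.

Things in the scene. Friction and masses are not known exactly. Their poses are not given: they have to be found in the camera images.
- stand: Demoulding stand, bolted down: steel base 130 x 160 x 12 mm; on it an upright plug: steel post (87 mm across, 12 to 106 mm up) and white head (90 mm across, 106 to 118 mm up). Origin: centre of the base's underside, on the table; z up; y points along the line of the ring's ears to the left ear. A white ring (106 mm outside, 62 mm high) is stuck round the plug, its rim at first level with or above the head's top.
- head_top (a point): Centre of the plug head's top, 118 mm above the stand's origin (head underside: 106 mm). The ring can slide down about 30 mm at most, which leaves it clear of the base. It stays wherever it is left, and may start crooked (tilted about the stand's x axis).
- ear_left (a point): Middle of the flat top of the ring's ear on the stand's +y side, 100 mm from the plug's axis. Moves and tilts with the ring. Ears: plastic tabs 46 mm wide, 12 mm thick, reaching 124 mm from the axis, tops flush with the ring's rim. Above 22 N on the ring something cracks; pushing it anywhere but on an ear takes more than that.
- ear_right (a point): The same on the -y side. A slow push of 8 to 12 N tips that ear down while the ring's far side holds on the plug (45 mm beyond the axis; the far ear rises a little) until the ring binds and the push climbs 5 to 10 N per mm; then tap the other ear. At first it binds after 0 to 5 mm; once its middle has come down 1 to 6 mm, strokes grow to 8 to 22 mm. Where it binds varies and must be felt.
- rim_left (a point): Point of the ring's upper rim at the plug's wall, on the stand's +y side, 45 mm from the axis. The head is out when this point and rim_right are both lower than the head's underside (106 mm above the stand's origin).
- rim_right (a point): The same point of the rim on the stand's -y side.
- mallet: White plastic mallet, about 0.34 kg: square head 42 x 42 mm, 84 mm high, standing on a flat striking face; round wooden handle, 20 mm thick, level along -x from the head's middle (42 mm up), its end 145 mm from the head's axis. Origin: centre of the lower striking face; z up. The top of the head can be held across the faces beside the handle (closing along y), leaving the lower face free.
- board: Fixed light wooden board, 170 x 170 mm, 15 mm thick, on which the mallet stands. Origin: centre of its underside on the table.
- mould_a: Bystander: small white round mould with its follower, 96 mm across, 78 mm high. Origin: underside centre.
- mould_b: Bystander: the second such small white mould.
- basket: Bystander: blue draining basket, 150 x 220 mm, 70 mm high. Origin: underside centre.
- bottle: Bystander: white bottle with a red cap, 70 mm across, 190 mm high. Origin: underside centre.
Not all that is in view belongs to the job. Leave any blue or green look-alike of the mallet alone.

How it is judged:
On the way, in this order (a step that is already met when the one before it is completed fails the run):
1. the mallet is lifted off its board (z of mallet in the frame of board above 0.05 m), for 0.2 s.
2. the ring's rim lies below the underside of the plug's head on both sides (z of each of rim_left, rim_right in the frame of stand below 0.106 m), for 0.3 s.
At the end, for the whole second after the job is handed in: The ring's upper rim is below the underside of the plug's white head (less than 106 mm above the stand's origin) on the left and the right side; the mallet stands upright (within 0.1 rad) and at rest with the middle of its striking face on the wooden board (all of step 2 and angle between mallet's own z axis and vertical below 0.1 rad and z of mallet in the frame of board between 0.01 and 0.02 m and x of mallet in the frame of board between -0.085 and 0.085 m and y of mallet in the frame of board between -0.085 and 0.085 m and linear speed of mallet below 0.02 m/s); the robot touches nothing.
It fails at once if the mallet presses the ring or stand with more than 22 N (contact force between mallet and stand above 22 N).
It fails at once if the gripper's fingers push the ring or stand (contact force between the fingers and stand above 2 N).
It fails at once if the arm pushes the ring or stand (contact force between the arm and stand above 2 N).
It fails at once if a small mould is moved (distance of any of mould_a, mould_b from where it was at the start of the episode above 0.02 m).
It fails at once if the basket or the bottle is moved (distance of any of basket, bottle from where it was at the start of the episode above 0.02 m).
It also fails if it takes over 72 s, if anything falls off the work surface, if the arm or the gripper's body presses on something with over 40 N, if the wrist force passes 120 N, or if a joint passes its speed limit or range.

## Working session

There is one attempt and no reset: what is moved stays moved. The work goes in short steps, Python scripts to look and compute and a tool call to move; the robot and the scene stay as the last step left them, time stands still between calls to the robot, and variables do not carry over. Pictures are saved under pics/ and viewed, about 8 in all and at most 12, crops included, and the job is handed in when it is done.

Besides the shell and the picture viewer there is one more tool, called in YAML: its name, and indented under it one key for each argument. carry_out: Moves the arm, as the interface text tells. Shift numbers are shares of 0.5 m and turn numbers shares of 1.5 rad, none past 1 either way. Its arguments: {"type":"object","properties":{"offset":{"type":"array","items":{"type":"array","items":{"type":"number","minimum":-1,"maximum":1}}},"turn":{"type":"array","items":{"type":"array","items":{"type":"number","minimum":-1,"maximum":1}}},"hand":{"type":"number"},"force":{"type":"number"}},"required":["offset","turn"]}

```bash
mkdir -p pics; cat > h.py <<'E'
import numpy as np, cv2
from scipy.spatial.transform import Rotation as Ro
from bench import r, imaging, look_for, outline_of
np.set_printoptions(precision=4,suppress=True)
def grab(c,name=None):
    f=imaging.grab_frame(c)
    if name: cv2.imwrite(f'pics/{name}.png',cv2.cvtColor(f['pixels'],cv2.COLOR_RGB2BGR))
    return f
def w(f,p): return np.asarray(f['R']).T@(np.asarray(p)-np.asarray(f['t']))
def ray(f,u,v,z):
    R=np.asarray(f['R']);c=-R.T@np.asarray(f['t']);d=R.T@np.array([(u-f['cx'])/f['fx'],(v-f['cy'])/f['fy'],1]);return c+d*(z-c[2])/d[2]
def proj(f,X):
    p=np.asarray(f['R'])@np.asarray(X)+np.asarray(f['t']);return np.array([f['fx']*p[0]/p[2]+f['cx'],f['fy']*p[1]/p[2]+f['cy']])
E
python3 - <<'E'
from h import *
o=r.get_obs();print(o)
for c in('scene','top'):
    f=grab(c,c+'0');print(c,-np.asarray(f['R']).T@np.asarray(f['t']))
    for q in('stand','mallet','board','ear_left','ear_right','mould_a','basket','bottle'):
        print(q,[(round(d['score'],2),w(f,d['xyz'])) for d in look_for(q,c)[:4]])
a=[cv2.imread(f'pics/{c}0.png') for c in('scene','top')]
E
```

```text
{'clock': 0.0, 'joints': array([-1.4011,  0.4778,  0.0223,  1.5565, -0.0115,  1.1093, -0.0831]), 'qvel': array([ 0.0013, -0.0013, -0.0004,  0.    ,  0.0001, -0.0004,  0.0004]), 'tau': array([  0.0002, -59.6456,   1.6074, -28.1205,   0.0124,   0.0095,
         0.    ]), 'tcp_pos': array([0.185 , 0.6486, 0.2443]), 'orientation': array([-0.435 , -3.1112,  0.0029]), 'contact_force': array([ 0.4594, -0.3678, -0.928 ]), 'moment': array([ 0.0406,  0.0224, -0.0236]), 'grip_width': 0.08529361383662197}
scene [1.1777 0.1996 1.0359]
stand [(0.7, array([0.5236, 0.187 , 0.1179]))]
mallet [(0.87, array([ 0.6978, -0.3405,  0.0544])), (0.63, array([ 0.3399, -0.1162,  0.0515])), (0.57, array([ 0.5351, -0.1153,  0.0672])), (0.56, array([ 0.3732, -0.3386,  0.0545]))]
board [(0.8, array([ 0.5643, -0.1555,  0.017 ]))]
ear_left [(0.66, array([0.524 , 0.1819, 0.124 ]))]
ear_right [(0.82, array([0.5246, 0.1842, 0.1237]))]
mould_a [(0.61, array([0.714 , 0.0626, 0.0666])), (0.59, array([ 0.7099, -0.0759,  0.0649]))]
basket [(0.86, array([0.5277, 0.5554, 0.0158]))]
bottle [(0.93, array([ 0.5577, -0.447 ,  0.1076]))]
top [0.4339 0.0382 1.3883]
stand [(0.69, array([0.4983, 0.177 , 0.12  ]))]
mallet [(0.93, array([ 0.5133, -0.1051,  0.0691])), (0.63, array([ 0.3182, -0.1395,  0.0552])), (0.63, array([ 0.3772, -0.3485,  0.05  ])), (0.59, array([ 0.6875, -0.3527,  0.0546]))]
board [(0.93, array([ 0.5496, -0.158 ,  0.0151]))]
ear_left [(0.97, array([0.5066, 0.1828, 0.1262]))]
ear_right [(0.76, array([0.504 , 0.186 , 0.1269]))]
mould_a [(0.64, array([ 0.6974, -0.0813,  0.065 ])), (0.59, array([0.7031, 0.0603, 0.0692]))]
basket [(0.65, array([0.544 , 0.5576, 0.0014]))]
bottle [(0.6, array([ 0.5386, -0.4459,  0.1264]))]
```

View pics/scene0.png

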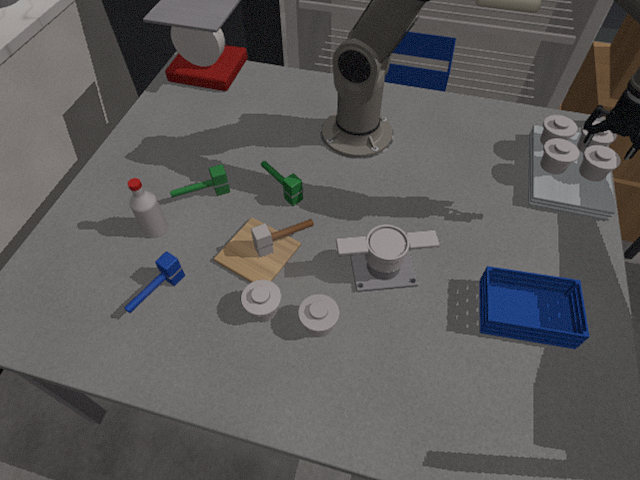

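View pics/top0.png

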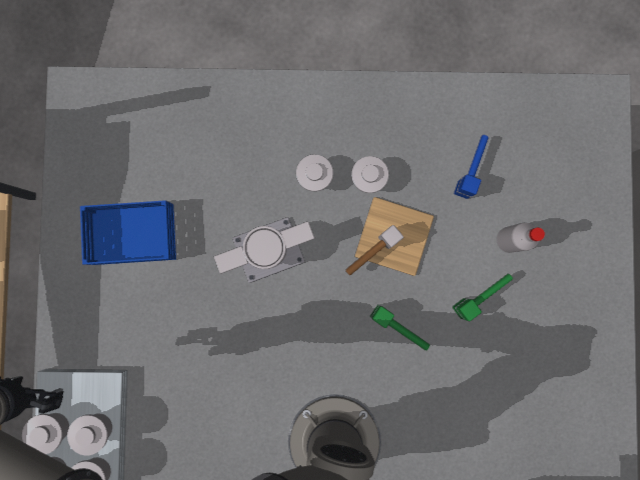

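Scene view: the white mallet head is at (262,238) with its wooden handle ending at (312,223). The stand is at (387,245), with ears at (352,246) and (423,240). Top view: mallet head (391,238), handle end (348,271), plug (264,247), ears (231,262) and (300,235). I'll measure on enlarged crops.

```bash
python3 - <<'E'
from h import *
f=imaging.grab_frame('top');g=imaging.grab_frame('scene')
def crop(f,u,v,du,dv,W,H): return cv2.resize(cv2.cvtColor(f['pixels'],cv2.COLOR_RGB2BGR)[v:v+dv,u:u+du],(W,H),interpolation=cv2.INTER_CUBIC)
A=crop(f,205,200,120,90,400,300);B=crop(f,335,190,120,90,400,300);C=crop(g,330,215,120,90,400,300);D=crop(g,205,205,120,90,400,300)
cv2.imwrite('pics/crops.png',np.vstack([np.hstack([A,B]),np.hstack([C,D])]))
# wood colours: board & handle in top
hsv=cv2.cvtColor(f['pixels'],cv2.COLOR_RGB2HSV)
b=outline_of('board','top')
m=outline_of('mallet','top')
print([ (d['score'],d['region'].sum(),np.argwhere(d['region']).mean(0)[::-1]) for d in m])
for d in m:
    rg=d['region']; c=np.argwhere(rg).mean(0)[::-1]
    if abs(c[0]-380)<25 and abs(c[1]-245)<25:
        hd=rg&(hsv[...,1]<50); ha=rg&(hsv[...,1]>90)
        for n,k in(('head',hd),('handle',ha)):
            p=np.argwhere(k)[:,::-1].astype(np.float32); print(n,len(p),cv2.minAreaRect(p),p.mean(0))
rg=(b[0]['region']); hull=cv2.convexHull(np.argwhere(rg)[:,::-1].astype(np.float32)); rc=cv2.minAreaRect(hull);print(rc, ray(f,*rc[0],.015), [ray(f,*q,.015) for q in cv2.boxPoints(rc)])
s=outline_of('stand','top')
p=np.argwhere(s[0]['region'])[:,::-1].astype(np.float32);rc=cv2.minAreaRect(p);print('stand',rc)
E
```

```text
[(0.98, np.int64(833), array([471.3589, 172.958 ])), (0.88, np.int64(681), array([395.3157, 325.2217])), (0.69, np.int64(713), array([377.8429, 247.0238])), (0.67, np.int64(789), array([477.6996, 300.2801]))]
head 324 ((375.5245361328125, 249.22950744628906), (16.900867462158203, 59.409114837646484), 50.194427490234375) [390.4784 236.6914]
handle 355 ((366.72210693359375, 255.40794372558594), (12.873607635498047, 51.70040512084961), 57.61932373046875) [366.462  256.1408]
((393.75311279296875, 235.9483642578125), (65.44588470458984, 64.79342651367188), 17.525569915771484) [ 0.5439 -0.1506  0.015 ] [array([ 0.4862, -0.042 ,  0.015 ]), array([ 0.6525, -0.0924,  0.015 ]), array([ 0.6019, -0.2597,  0.015 ]), array([ 0.4363, -0.2083,  0.015 ])]
stand ((264.6986389160156, 250.3629913330078), (49.625450134277344, 101.2406005859375), 69.44395446777344)
```

View pics/crops.png

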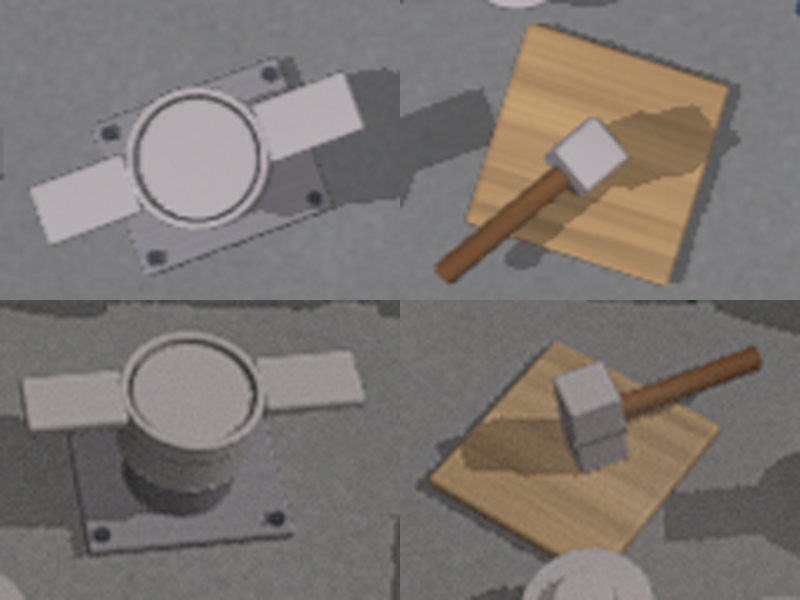

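```bash
python3 - <<'E'
from h import *
f=imaging.grab_frame('top');g=imaging.grab_frame('scene')
S=10/3
def T(x,y,z,u0=205,v0=200,F=f): return ray(F,u0+(x+.5)/S-.5,v0+(y+.5)/S-.5,z)
# ears
zl=.12
for z in(.118,.125,.13):
    a=T(40,215,z);b=T(354,100,z);print(z,a,b,np.linalg.norm(a-b)); 
e=b-a;print('ear dir',np.degrees(np.arctan2(e[1],e[0])))
print('base',[T(*q,.012) for q in((95,128),(283,60),(328,207),(150,273))],np.mean([T(*q,.012) for q in((95,128),(283,60),(328,207),(150,273))],0))
print('plug',T(197,158,.12))
# scene heights of ear ends: intersect with top view ; triangulate
def tri(pt,ps):
    def cd(F,u0,v0,x,y):
        R=np.asarray(F['R']);c=-R.T@np.asarray(F['t']);d=R.T@np.array([(u0+(x+.5)/S-.5-F['cx'])/F['fx'],(v0+(y+.5)/S-.5-F['cy'])/F['fy'],1]);return c,d/np.linalg.norm(d)
    A=np.zeros((3,3));bb=np.zeros(3)
    for c,d in(cd(f,*pt),cd(g,*ps)):
        P=np.eye(3)-np.outer(d,d);A+=P;bb+=P@c
    return np.linalg.solve(A,bb)
# top left ear (+y in world) = scene right ear
print('L outer corners',tri((205,200,30,187),(330,215,364,101)),tri((205,200,50,243),(330,215,352,51)))
print('R outer corners',tri((205,200,362,127),(330,215,25,79)),tri((205,200,346,73),(330,215,29,130)))
H=lambda x,y,z:T(x,y,z,335,190)
c=H(191,155,.099);e=H(47,272,.057);d=c-e
print('head',c,'hend',e,np.hypot(*d[:2]),np.degrees(np.arctan2(d[1],d[0])))
k=[H(*q,.099) for q in((192,117),(228,155),(187,192),(151,152))]
print(k,np.mean(k,0));
for i in range(4):
    d=k[(i+1)%4]-k[i];print(np.linalg.norm(d),np.degrees(np.arctan2(d[1],d[0])))
o=r.get_obs();print(o['clock'],Ro.from_rotvec(o['orientation']).as_matrix())
E
```

```text
0.118 [0.4599 0.2984 0.118 ] [0.5483 0.0682 0.118 ] 0.2465693520129642
0.125 [0.4597 0.297  0.125 ] [0.5477 0.0681 0.125 ] 0.2452106299124152
0.13 [0.4596 0.2959 0.13  ] [0.5472 0.068  0.13  ] 0.24424011412630878
ear dir -68.98495210290285
base [array([0.5323, 0.2779, 0.012 ]), array([0.5892, 0.1283, 0.012 ]), array([0.4717, 0.0902, 0.012 ]), array([0.4171, 0.2312, 0.012 ])] [0.5026 0.1819 0.012 ]
plug [0.5035 0.1833 0.12  ]
L outer corners [0.4801 0.305  0.1249] [0.4392 0.2898 0.1275]
R outer corners [0.5274 0.0627 0.1277] [0.5675 0.0755 0.1231]
head [ 0.5366 -0.1345  0.099 ] hend [ 0.4477 -0.0296  0.057 ] 0.13753782762524408 -49.74443357838153
[array([ 0.5653, -0.1351,  0.099 ]), array([ 0.537 , -0.1623,  0.099 ]), array([ 0.5087, -0.1317,  0.099 ]), array([ 0.5384, -0.1045,  0.099 ])] [ 0.5374 -0.1334  0.099 ]
0.039242390746620136 -136.05956551987592
0.041652273169918395 132.74337320308302
0.04030091075946673 42.538600837640814
0.040702405042189596 -48.75854510368488
1.25 [[-0.9617  0.2743 -0.    ]
 [ 0.2743  0.9617  0.0001]
 [ 0.0001  0.     -1.    ]]
```

carry_out:
  offset:
    - [-0.5,-0.6,0.04]
    - [-0.5,-0.6,0.04]
    - [-0.5,-0.6,0.04]
    - [-0.5,-0.6,0.04]
    - [-0.5,-0.6,0.04]
    - [-0.5,-0.6,0.04]
    - [-0.5,-0.6,0.04]
    - [-0.5,-0.6,0.04]
  turn:
    - [0,0,0.385]
    - [0,0,0.385]
    - [0,0,0.385]
    - [0,0,0.385]
    - [0,0,0.385]
    - [0,0,0.385]
    - [0,0,0.385]
    - [0,0,0.385]
  hand: 0
  force: 40

```text
clock: 2.05
tcp_pos: [0.3441, 0.2894, 0.2254]
orientation: [1.305, 2.858, 0.001]
contact_force: [1.3, -0.1, 0.1]
grip_width: 0.0858
```

```bash
cat >> h.py <<'E'
def plan(x,y,z,yang=None):
    o=r.get_obs();R=Ro.from_rotvec(o['orientation']);d=R.inv().apply(np.array([x,y,z])-o['tcp_pos'])/.5
    t=np.zeros(3)
    if yang is not None:
        ya=np.radians(yang);Y=np.array([np.cos(ya),np.sin(ya),0]);Z=np.array([0,0,-1.]);M=np.c_[np.cross(Y,Z),Y,Z]
        t=(R.inv()*Ro.from_matrix(M)).as_rotvec()/1.5
    print('t',o['clock'],'tcp',o['tcp_pos'],'yang',np.degrees(np.arctan2(*R.as_matrix()[[1,0],1])),'F',o['contact_force'],'\noffset',d,'turn',t)
E
python3 -c "
from h import *
plan(.537,-.134,.2,41.3)"
```

```text
t 2.05 tcp [0.3441 0.2894 0.2254] yang 40.90937793511959 F [ 1.2639 -0.0696  0.131 ] 
offset [-0.8926 -0.2629  0.0507] turn [ 0.0003 -0.0001 -0.0045]
```

carry_out:
  offset:
    - [-0.893,-0.263,0.05]
    - [-0.893,-0.263,0.05]
    - [-0.893,-0.263,0.05]
    - [-0.893,-0.263,0.05]
    - [-0.893,-0.263,0.05]
    - [-0.893,-0.263,0.05]
    - [-0.893,-0.263,0.05]
    - [-0.893,-0.263,0.05]
  turn:
    - [0,0,-0.005]
    - [0,0,-0.005]
    - [0,0,-0.005]
    - [0,0,-0.005]
    - [0,0,-0.005]
    - [0,0,-0.005]
    - [0,0,-0.005]
    - [0,0,-0.005]

```text
clock: 2.85
tcp_pos: [0.5102, -0.0729, 0.2041]
orientation: [1.291, 2.863, 0.001]
contact_force: [0.8, 0.8, -0.3]
grip_width: 0.0856
```

```bash
python3 -c "
from h import *
plan(.537,-.134,.2,41.3)"
```

```text
t 2.85 tcp [ 0.5102 -0.0729  0.2041] yang 41.458154234473625 F [ 0.8343  0.7616 -0.2832] 
offset [-0.1271 -0.0407  0.0082] turn [0.0007 0.0002 0.0018]
```

carry_out:
  offset:
    - [-0.127,-0.04,0.008]
    - [-0.127,-0.04,0.008]
    - [-0.127,-0.04,0.008]
    - [-0.127,-0.04,0.008]
  turn:
    - [0,0,0]
    - [0,0,0]
    - [0,0,0]
    - [0,0,0]

```text
clock: 3.25
tcp_pos: [0.5361, -0.1315, 0.1996]
orientation: [-1.292, -2.863, -0.0]
contact_force: [-0.6, 0.4, -0.5]
grip_width: 0.0852
```

```bash
python3 -c "
from h import *
f=grab('wrist','wrist1')
plan(.537,-.134,.2,41.3)
for d in look_for('mallet','wrist'): print(d['score'],w(f,d['xyz']))
k=[(.5653,-.1351,.099),(.537,-.1623,.099),(.5087,-.1317,.099),(.5384,-.1045,.099),(.537,-.134,.099)]
im=cv2.imread('pics/wrist1.png')
for q in k:
  p=proj(f,q);print(p);cv2.circle(im,tuple(int(v) for v in p),3,(0,0,255),-1)
cv2.imwrite('pics/wrist1.png',im)
"
```

```text
t 3.3 tcp [ 0.5361 -0.1306  0.1997] yang 41.500315134729846 F [-0.218   1.1994 -0.8332] 
offset [-0.0063 -0.0032 -0.0007] turn [ 0.0001 -0.0008  0.0023]
0.88 [ 0.3766 -0.3313  0.0492]
0.69 [ 0.5145 -0.1076  0.065 ]
0.53 [ 0.6527 -0.314   0.0084]
0.34 [0.5593 0.0663 0.1193]
[354.7643 273.0419]
[299.5052 275.1916]
[296.6676 218.3572]
[356.3702 217.308 ]
[325.8608 246.9899]
```

View pics/wrist1.png

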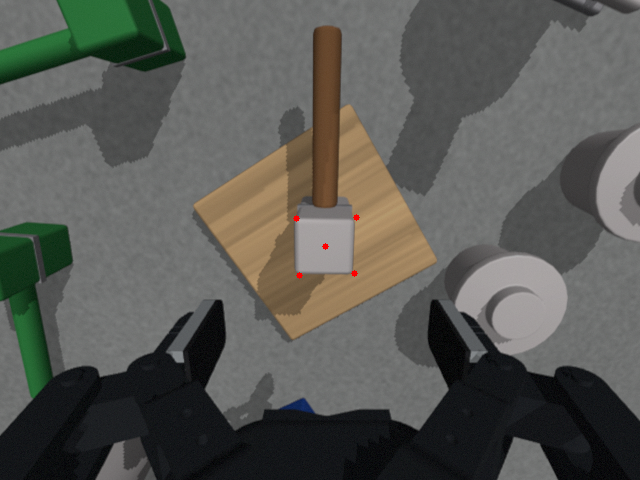

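The wrist view shows the mallet's top face at (297–355, 218–274), matching my projected corners, with the handle parallel to the jaws. I'll descend.

carry_out:
  offset:
    - [-0.006,-0.003,0.08]
    - [-0.006,-0.003,0.16]
    - [-0.006,-0.003,0.22]
    - [-0.006,-0.003,0.245]
    - [-0.006,-0.003,0.245]
    - [-0.006,-0.003,0.245]
  turn:
    - [0,0,0]
    - [0,0,0]
    - [0,0,0]
    - [0,0,0]
    - [0,0,0]
    - [0,0,0]

```text
clock: 3.95
tcp_pos: [0.5381, -0.1349, 0.0785]
orientation: [1.29, 2.863, 0.001]
contact_force: [-0.5, 0.1, 0.1]
grip_width: 0.0854
```

carry_out:
  offset:
    - [0,0,0]
    - [0,0,0]
    - [0,0,0]
    - [0,0,0]
    - [0,0,0]
    - [0,0,0]
    - [0,0,0]
    - [0,0,0]
  turn:
    - [0,0,0]
    - [0,0,0]
    - [0,0,0]
    - [0,0,0]
    - [0,0,0]
    - [0,0,0]
    - [0,0,0]
    - [0,0,0]
  hand: 1
  force: 20

```text
clock: 4.75
tcp_pos: [0.5379, -0.1353, 0.0782]
orientation: [1.292, 2.862, 0.001]
contact_force: [-0.8, 0.0, 6.6]
grip_width: 0.0416
```

carry_out:
  offset:
    - [0,0,0.001]
    - [0,0,0.002]
    - [0,0,0.003]
    - [0,0,0.004]
    - [0,0,0.004]
  turn:
    - [0,0,0]
    - [0,0,0]
    - [0,0,0]
    - [0,0,0]
    - [0,0,0]

```text
clock: 5.25
tcp_pos: [0.5379, -0.1356, 0.078]
orientation: [1.293, 2.862, 0.003]
contact_force: [-8.2, 2.7, 28.8]
grip_width: 0.0417
```

carry_out:
  offset:
    - [0,0,0.001]
    - [0,0,0.002]
    - [0,0,0.003]
    - [0,0,0.004]
    - [0,0,0.004]
  turn:
    - [0,0,0]
    - [0,0,0]
    - [0,0,0]
    - [0,0,0]
    - [0,0,0]

```text
clock: 5.75
tcp_pos: [0.5383, -0.1361, 0.077]
orientation: [1.294, 2.86, 0.004]
contact_force: [-10.3, 3.3, 38.3]
grip_width: 0.0416
```

carry_out:
  offset:
    - [0,0,0.001]
    - [0,0,0.002]
    - [0,0,0.003]
    - [0,0,0.004]
    - [0,0,0.004]
  turn:
    - [0,0,0]
    - [0,0,0]
    - [0,0,0]
    - [0,0,0]
    - [0,0,0]

```text
clock: 6.25
tcp_pos: [0.5386, -0.1366, 0.0754]
orientation: [1.294, 2.859, 0.004]
contact_force: [-10.2, 1.8, 40.5]
grip_width: 0.0417
```

Pads slip only at about 40 N, so slip won't limit the force. The arm gives about 11 N/mm of commanded travel. I'll lift with a firmer grip.

carry_out:
  offset:
    - [0,0,-0.01]
    - [0,0,-0.02]
    - [0,0,-0.06]
    - [0,0,-0.14]
    - [0,0,-0.22]
    - [0,0,-0.3]
    - [0,0,-0.3]
    - [0,0,-0.3]
  turn:
    - [0,0,0]
    - [0,0,0]
    - [0,0,0]
    - [0,0,0]
    - [0,0,0]
    - [0,0,0]
    - [0,0,0]
    - [0,0,0]
  hand: 1
  force: 70

```text
clock: 7.05
tcp_pos: [0.5371, -0.1348, 0.2212]
orientation: [1.291, 2.864, 0.001]
contact_force: [-0.1, -0.2, -4.9]
grip_width: 0.0415
```

```bash
python3 -c "
from h import *
plan(.539,.09,.24,111)"
```

```text
t 7.05 tcp [ 0.5371 -0.1348  0.2212] yang 41.45401195525901 F [-0.1272 -0.2165 -4.8948] 
offset [ 0.3345  0.3005 -0.0374] turn [ 0.0004  0.0001 -0.8092]
```

carry_out:
  offset:
    - [0.334,0.3,-0.037]
    - [0.334,0.3,-0.037]
    - [0.334,0.3,-0.037]
    - [0.334,0.3,-0.037]
    - [0.334,0.3,-0.037]
    - [0.334,0.3,-0.037]
    - [0.334,0.3,-0.037]
    - [0.334,0.3,-0.037]
  turn:
    - [0,0,-0.809]
    - [0,0,-0.809]
    - [0,0,-0.809]
    - [0,0,-0.809]
    - [0,0,-0.809]
    - [0,0,-0.809]
    - [0,0,-0.809]
    - [0,0,-0.809]

```text
clock: 7.85
tcp_pos: [0.5375, 0.0895, 0.2369]
orientation: [0.561, -3.086, 0.001]
contact_force: [0.9, 0.2, -3.8]
grip_width: 0.0412
```

```bash
python3 -c "
from h import *
f=grab('wrist','wrist2')
plan(.539,.09,.2,111)
im=cv2.imread('pics/wrist2.png')
for q in [(.539,.09,.125),(.467,.276,.125),(.503,.183,.118)]:
  p=proj(f,q);print(p);cv2.circle(im,tuple(int(v) for v in p),3,(0,0,255),-1)
cv2.imwrite('pics/wrist2.png',im)
f=imaging.grab_frame('scene')
cv2.imwrite('pics/scene2.png',cv2.resize(cv2.cvtColor(f['pixels'],cv2.COLOR_RGB2BGR)[190:310,300:460],(800,600),interpolation=cv2.INTER_CUBIC))
"
```

```text
t 7.9 tcp [0.5376 0.0892 0.2371] yang 110.9881332415424 F [-0.429  -0.4696 -3.7466] 
offset [-0.0037  0.0005  0.0741] turn [ 0.0002 -0.0035 -0.0001]
[325.4414 241.6076]
[601.6202 239.0894]
[459.8995 237.4406]
```

View pics/wrist2.png

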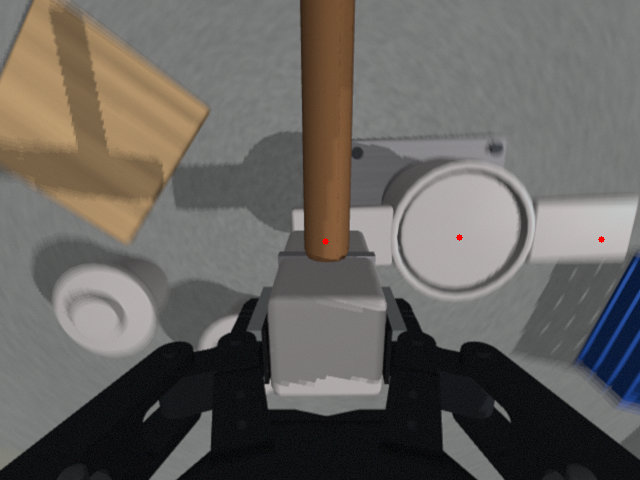

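Wrist view: the plug's centre is at (464,230) and my prediction was (460,237), so I'll shift my estimate about 2 mm. The right ear lies under the mallet head. I'll go down to just above it.

carry_out:
  offset:
    - [0,0,0.03]
    - [0,0,0.06]
    - [0,0,0.08]
    - [0,0,0.09]
    - [0,0,0.09]
    - [0,0,0.09]
  turn:
    - [0,0,0]
    - [0,0,0]
    - [0,0,0]
    - [0,0,0]
    - [0,0,0]
    - [0,0,0]

```text
clock: 8.55
tcp_pos: [0.5395, 0.0893, 0.195]
orientation: [-0.549, 3.093, 0.0]
contact_force: [-0.8, -0.2, -3.1]
grip_width: 0.0412
```

carry_out:
  offset:
    - [0,0,0.001]
    - [0,0,0.002]
    - [0,0,0.003]
    - [0,0,0.004]
    - [0,0,0.004]
  turn:
    - [0,0,0]
    - [0,0,0]
    - [0,0,0]
    - [0,0,0]
    - [0,0,0]

```text
clock: 9.05
tcp_pos: [0.5392, 0.0892, 0.1929]
orientation: [-0.55, 3.093, 0.0]
contact_force: [-0.4, -0.4, -3.8]
grip_width: 0.0416
```

carry_out:
  offset:
    - [0.004,0,0.001]
    - [0.004,0,0.002]
    - [0.004,0,0.003]
    - [0.004,0,0.004]
    - [0.004,0,0.004]
  turn:
    - [0,0,0]
    - [0,0,0]
    - [0,0,0]
    - [0,0,0]
    - [0,0,0]

```text
clock: 9.55
tcp_pos: [0.5374, 0.0885, 0.1907]
orientation: [0.55, -3.093, 0.0]
contact_force: [-0.1, -0.1, -4.1]
grip_width: 0.0412
```

carry_out:
  offset:
    - [0,0,0.001]
    - [0,0,0.002]
    - [0,0,0.003]
    - [0,0,0.003]
  turn:
    - [0,0,0]
    - [0,0,0]
    - [0,0,0]
    - [0,0,0]

```text
clock: 9.95
tcp_pos: [0.5373, 0.0886, 0.1892]
orientation: [0.55, -3.093, -0.0]
contact_force: [-0.1, -0.1, -3.8]
grip_width: 0.0408
```

carry_out:
  offset:
    - [0,0,0.001]
    - [0,0,0.002]
    - [0,0,0.003]
    - [0,0,0.003]
  turn:
    - [0,0,0]
    - [0,0,0]
    - [0,0,0]
    - [0,0,0]

```text
clock: 10.35
tcp_pos: [0.5373, 0.0885, 0.1877]
orientation: [0.55, -3.093, -0.0]
contact_force: [0.2, 0.2, -3.7]
grip_width: 0.0412
```

carry_out:
  offset:
    - [0,0,0.001]
    - [0,0,0.002]
    - [0,0,0.003]
    - [0,0,0.003]
  turn:
    - [0,0,0]
    - [0,0,0]
    - [0,0,0]
    - [0,0,0]

```text
clock: 10.75
tcp_pos: [0.5373, 0.0885, 0.1863]
orientation: [0.55, -3.093, -0.0]
contact_force: [-1.4, 0.1, -4.0]
grip_width: 0.0413
```

carry_out:
  offset:
    - [0,0,0.001]
    - [0,0,0.002]
    - [0,0,0.003]
    - [0,0,0.003]
  turn:
    - [0,0,0]
    - [0,0,0]
    - [0,0,0]
    - [0,0,0]

```text
clock: 11.15
tcp_pos: [0.5373, 0.0885, 0.1848]
orientation: [0.55, -3.093, -0.0]
contact_force: [-0.5, 0.3, -3.5]
grip_width: 0.0413
```

carry_out:
  offset:
    - [0,0,0.001]
    - [0,0,0.002]
    - [0,0,0.003]
    - [0,0,0.003]
  turn:
    - [0,0,0]
    - [0,0,0]
    - [0,0,0]
    - [0,0,0]

```text
clock: 11.55
tcp_pos: [0.5377, 0.0886, 0.1839]
orientation: [-0.55, 3.092, 0.0]
contact_force: [-0.3, -0.1, 2.6]
grip_width: 0.0414
```

carry_out:
  offset:
    - [0,0,0.001]
    - [0,0,0.002]
    - [0,0,0.002]
  turn:
    - [0,0,0]
    - [0,0,0]
    - [0,0,0]

```text
clock: 11.85
tcp_pos: [0.5378, 0.0885, 0.183]
orientation: [-0.55, 3.092, 0.0]
contact_force: [-2.4, -1.2, 5.1]
grip_width: 0.0413
```

carry_out:
  offset:
    - [0,0,0.001]
    - [0,0,0.002]
    - [0,0,0.003]
    - [0,0,0.003]
  turn:
    - [0,0,0]
    - [0,0,0]
    - [0,0,0]
    - [0,0,0]

```text
clock: 12.25
tcp_pos: [0.5379, 0.0882, 0.1818]
orientation: [-0.55, 3.092, -0.0]
contact_force: [-2.8, -1.2, 7.9]
grip_width: 0.0411
```

carry_out:
  offset:
    - [0,0,0.001]
    - [0,0,0.002]
    - [0,0,0.002]
  turn:
    - [0,0,0]
    - [0,0,0]
    - [0,0,0]

```text
clock: 12.55
tcp_pos: [0.5381, 0.0881, 0.1812]
orientation: [-0.549, 3.092, 0.0]
contact_force: [-3.4, -1.9, 11.0]
grip_width: 0.041
```

carry_out:
  offset:
    - [0,0,-0.02]
    - [0,0,-0.06]
    - [0,0.1,-0.06]
    - [0,0.2,-0.06]
    - [0,0.3,-0.06]
    - [0,0.4,-0.06]
    - [0,0.4,-0.06]
    - [0,0.4,-0.03]
  turn:
    - [0,0,0]
    - [0,0,0]
    - [0,0,0]
    - [0,0,0]
    - [0,0,0]
    - [0,0,0]
    - [0,0,0]
    - [0,0,0]

```text
clock: 13.35
tcp_pos: [0.4685, 0.2792, 0.1962]
orientation: [-0.557, 3.089, 0.003]
contact_force: [0.7, -0.7, -3.3]
grip_width: 0.0413
```

carry_out:
  offset:
    - [0,0,0.004]
    - [0,0,0.006]
    - [0,0,0.006]
    - [0,0,0.006]
  turn:
    - [0,0,0]
    - [0,0,0]
    - [0,0,0]
    - [0,0,0]

```text
clock: 13.75
tcp_pos: [0.4689, 0.276, 0.1923]
orientation: [-0.549, 3.093, 0.001]
contact_force: [-0.3, 0.0, -3.1]
grip_width: 0.0413
```

carry_out:
  offset:
    - [0.006,0,0.001]
    - [0.006,0,0.002]
    - [0.006,0,0.003]
    - [0.006,0,0.004]
    - [0.006,0,0.005]
    - [0.006,0,0.005]
  turn:
    - [0,0,0]
    - [0,0,0]
    - [0,0,0]
    - [0,0,0]
    - [0,0,0]
    - [0,0,0]

```text
clock: 14.35
tcp_pos: [0.4656, 0.2752, 0.1892]
orientation: [0.55, -3.093, 0.0]
contact_force: [-1.0, 0.9, -3.2]
grip_width: 0.0411
```

carry_out:
  offset:
    - [0,0,0.001]
    - [0,0,0.002]
    - [0,0,0.003]
    - [0,0,0.003]
  turn:
    - [0,0,0]
    - [0,0,0]
    - [0,0,0]
    - [0,0,0]

```text
clock: 14.75
tcp_pos: [0.4656, 0.2752, 0.1877]
orientation: [0.55, -3.093, 0.0]
contact_force: [-0.3, -0.8, -2.6]
grip_width: 0.0412
```

carry_out:
  offset:
    - [0,0,0.001]
    - [0,0,0.002]
    - [0,0,0.003]
    - [0,0,0.003]
  turn:
    - [0,0,0]
    - [0,0,0]
    - [0,0,0]
    - [0,0,0]

```text
clock: 15.15
tcp_pos: [0.4656, 0.2752, 0.1863]
orientation: [0.55, -3.093, 0.0]
contact_force: [-0.5, 0.2, -4.4]
grip_width: 0.0413
```

carry_out:
  offset:
    - [0,0,0.001]
    - [0,0,0.002]
    - [0,0,0.003]
    - [0,0,0.003]
  turn:
    - [0,0,0]
    - [0,0,0]
    - [0,0,0]
    - [0,0,0]

```text
clock: 15.55
tcp_pos: [0.4657, 0.2753, 0.1849]
orientation: [-0.55, 3.093, 0.0]
contact_force: [0.3, -0.2, -3.3]
grip_width: 0.0409
```

carry_out:
  offset:
    - [0,0,0.001]
    - [0,0,0.002]
    - [0,0,0.003]
    - [0,0,0.003]
  turn:
    - [0,0,0]
    - [0,0,0]
    - [0,0,0]
    - [0,0,0]

```text
clock: 15.95
tcp_pos: [0.4659, 0.2757, 0.1839]
orientation: [-0.55, 3.092, 0.001]
contact_force: [-1.4, -0.5, 3.6]
grip_width: 0.0414
```

carry_out:
  offset:
    - [0,0,0.001]
    - [0,0,0.002]
    - [0,0,0.003]
    - [0,0,0.003]
  turn:
    - [0,0,0]
    - [0,0,0]
    - [0,0,0]
    - [0,0,0]

```text
clock: 16.35
tcp_pos: [0.4656, 0.276, 0.182]
orientation: [-0.551, 3.092, 0.002]
contact_force: [-1.7, 1.4, 4.2]
grip_width: 0.0412
```

carry_out:
  offset:
    - [0,0,0.001]
    - [0,0,0.002]
    - [0,0,0.003]
    - [0,0,0.004]
    - [0,0,0.004]
  turn:
    - [0,0,0]
    - [0,0,0]
    - [0,0,0]
    - [0,0,0]
    - [0,0,0]

```text
clock: 16.85
tcp_pos: [0.4656, 0.2764, 0.1803]
orientation: [-0.552, 3.092, 0.002]
contact_force: [-2.5, 3.4, 6.7]
grip_width: 0.0413
```

carry_out:
  offset:
    - [0,0,0.001]
    - [0,0,0.002]
    - [0,0,0.003]
    - [0,0,0.003]
  turn:
    - [0,0,0]
    - [0,0,0]
    - [0,0,0]
    - [0,0,0]

```text
clock: 17.25
tcp_pos: [0.4656, 0.2768, 0.1792]
orientation: [-0.552, 3.092, 0.003]
contact_force: [-4.1, 3.3, 10.0]
grip_width: 0.041
```

carry_out:
  offset:
    - [0,0,-0.02]
    - [0,0,-0.06]
    - [0,-0.1,-0.06]
    - [0,-0.2,-0.06]
    - [0,-0.3,-0.06]
    - [0,-0.4,-0.06]
    - [0,-0.4,-0.06]
    - [0,-0.4,-0.03]
  turn:
    - [0,0,0]
    - [0,0,0]
    - [0,0,0]
    - [0,0,0]
    - [0,0,0]
    - [0,0,0]
    - [0,0,0]
    - [0,0,0]

```text
clock: 18.05
tcp_pos: [0.5355, 0.0843, 0.1941]
orientation: [-0.542, 3.093, -0.002]
contact_force: [0.4, 0.6, -3.1]
grip_width: 0.0413
```

carry_out:
  offset:
    - [0,0,0.006]
    - [0,0,0.01]
    - [0,0,0.014]
    - [0,0,0.016]
    - [0,0,0.016]
  turn:
    - [0,0,0]
    - [0,0,0]
    - [0,0,0]
    - [0,0,0]
    - [0,0,0]

```text
clock: 18.55
tcp_pos: [0.5345, 0.0878, 0.1854]
orientation: [-0.551, 3.093, -0.0]
contact_force: [0.5, -0.2, -3.8]
grip_width: 0.0415
```

carry_out:
  offset:
    - [-0.004,0,0.001]
    - [-0.004,0,0.002]
    - [-0.004,0,0.003]
    - [-0.004,0,0.004]
    - [-0.004,0,0.005]
    - [-0.004,0,0.006]
    - [-0.004,0,0.006]
  turn:
    - [0,0,0]
    - [0,0,0]
    - [0,0,0]
    - [0,0,0]
    - [0,0,0]
    - [0,0,0]
    - [0,0,0]

```text
clock: 19.25
tcp_pos: [0.5368, 0.0882, 0.1828]
orientation: [-0.55, 3.092, 0.0]
contact_force: [-1.7, 0.1, 3.4]
grip_width: 0.041
```

carry_out:
  offset:
    - [0,0,0.001]
    - [0,0,0.002]
    - [0,0,0.003]
    - [0,0,0.004]
    - [0,0,0.004]
  turn:
    - [0,0,0]
    - [0,0,0]
    - [0,0,0]
    - [0,0,0]
    - [0,0,0]

```text
clock: 19.75
tcp_pos: [0.5369, 0.0878, 0.1805]
orientation: [-0.549, 3.092, -0.001]
contact_force: [-1.5, -2.3, 5.5]
grip_width: 0.041
```

carry_out:
  offset:
    - [0,0,0.001]
    - [0,0,0.002]
    - [0,0,0.003]
    - [0,0,0.004]
    - [0,0,0.004]
  turn:
    - [0,0,0]
    - [0,0,0]
    - [0,0,0]
    - [0,0,0]
    - [0,0,0]

```text
clock: 20.25
tcp_pos: [0.5371, 0.0875, 0.1788]
orientation: [-0.549, 3.092, -0.001]
contact_force: [-0.1, -2.3, 7.5]
grip_width: 0.0412
```

carry_out:
  offset:
    - [0,0,0.001]
    - [0,0,0.002]
    - [0,0,0.003]
    - [0,0,0.003]
  turn:
    - [0,0,0]
    - [0,0,0]
    - [0,0,0]
    - [0,0,0]

```text
clock: 20.65
tcp_pos: [0.5372, 0.0872, 0.1774]
orientation: [-0.549, 3.092, -0.001]
contact_force: [-1.2, -4.6, 8.5]
grip_width: 0.0407
```

carry_out:
  offset:
    - [0,0,0.001]
    - [0,0,0.002]
    - [0,0,0.003]
    - [0,0,0.003]
  turn:
    - [0,0,0]
    - [0,0,0]
    - [0,0,0]
    - [0,0,0]

```text
clock: 21.05
tcp_pos: [0.5373, 0.0869, 0.176]
orientation: [-0.548, 3.092, -0.002]
contact_force: [-0.5, -3.8, 7.5]
grip_width: 0.0408
```

carry_out:
  offset:
    - [0,0,0.001]
    - [0,0,0.002]
    - [0,0,0.003]
    - [0,0,0.003]
  turn:
    - [0,0,0]
    - [0,0,0]
    - [0,0,0]
    - [0,0,0]

```text
clock: 21.45
tcp_pos: [0.5373, 0.0867, 0.1744]
orientation: [-0.548, 3.092, -0.002]
contact_force: [0.5, -4.9, 6.4]
grip_width: 0.0413
```

carry_out:
  offset:
    - [0,0,0.001]
    - [0,0,0.002]
    - [0,0,0.003]
    - [0,0,0.003]
  turn:
    - [0,0,0]
    - [0,0,0]
    - [0,0,0]
    - [0,0,0]

```text
clock: 21.85
tcp_pos: [0.5374, 0.0865, 0.1731]
orientation: [-0.548, 3.092, -0.003]
contact_force: [-0.7, -6.0, 9.4]
grip_width: 0.0417
```

carry_out:
  offset:
    - [0,0,0.001]
    - [0,0,0.002]
    - [0,0,0.002]
  turn:
    - [0,0,0]
    - [0,0,0]
    - [0,0,0]

```text
clock: 22.15
tcp_pos: [0.5376, 0.0864, 0.1726]
orientation: [-0.548, 3.092, -0.003]
contact_force: [-1.3, -5.9, 13.2]
grip_width: 0.041
```

carry_out:
  offset:
    - [0,0,-0.02]
    - [0,0,-0.07]
    - [0,0.1,-0.07]
    - [0,0.2,-0.07]
    - [0,0.3,-0.07]
    - [0,0.4,-0.07]
    - [0,0.4,-0.06]
    - [0,0.4,-0.04]
  turn:
    - [0,0,0]
    - [0,0,0]
    - [0,0,0]
    - [0,0,0]
    - [0,0,0]
    - [0,0,0]
    - [0,0,0]
    - [0,0,0]

```text
clock: 22.95
tcp_pos: [0.4663, 0.2781, 0.1909]
orientation: [0.557, -3.091, -0.001]
contact_force: [1.2, -1.3, -3.6]
grip_width: 0.0415
```

carry_out:
  offset:
    - [0,0,0.004]
    - [0,0,0.008]
    - [0,0,0.01]
    - [0,0,0.01]
  turn:
    - [0,0,0]
    - [0,0,0]
    - [0,0,0]
    - [0,0,0]

```text
clock: 23.35
tcp_pos: [0.4678, 0.2751, 0.1863]
orientation: [0.548, -3.093, 0.0]
contact_force: [0.5, -0.1, -3.6]
grip_width: 0.0415
```

carry_out:
  offset:
    - [0.004,0,0.0015]
    - [0.004,0,0.003]
    - [0.004,0,0.0045]
    - [0.004,0,0.006]
    - [0.004,0,0.0075]
    - [0.004,0,0.009]
    - [0.004,0,0.01]
    - [0.004,0,0.01]
  turn:
    - [0,0,0]
    - [0,0,0]
    - [0,0,0]
    - [0,0,0]
    - [0,0,0]
    - [0,0,0]
    - [0,0,0]
    - [0,0,0]

```text
clock: 24.15
tcp_pos: [0.4657, 0.2759, 0.1816]
orientation: [-0.551, 3.092, 0.001]
contact_force: [-1.3, 0.6, 4.1]
grip_width: 0.0416
```

carry_out:
  offset:
    - [0,0,0.001]
    - [0,0,0.002]
    - [0,0,0.003]
    - [0,0,0.004]
    - [0,0,0.005]
    - [0,0,0.006]
    - [0,0,0.006]
  turn:
    - [0,0,0]
    - [0,0,0]
    - [0,0,0]
    - [0,0,0]
    - [0,0,0]
    - [0,0,0]
    - [0,0,0]

```text
clock: 24.85
tcp_pos: [0.4657, 0.2754, 0.1783]
orientation: [-0.55, 3.093, 0.0]
contact_force: [-1.0, 2.7, 5.0]
grip_width: 0.0413
```

carry_out:
  offset:
    - [0,0,0.001]
    - [0,0,0.002]
    - [0,0,0.003]
    - [0,0,0.004]
    - [0,0,0.005]
    - [0,0,0.005]
  turn:
    - [0,0,0]
    - [0,0,0]
    - [0,0,0]
    - [0,0,0]
    - [0,0,0]
    - [0,0,0]

```text
clock: 25.45
tcp_pos: [0.4656, 0.2752, 0.1757]
orientation: [-0.55, 3.093, -0.0]
contact_force: [-1.0, 4.3, 4.1]
grip_width: 0.0414
```

carry_out:
  offset:
    - [0,0,0.001]
    - [0,0,0.002]
    - [0,0,0.003]
    - [0,0,0.004]
    - [0,0,0.004]
  turn:
    - [0,0,0]
    - [0,0,0]
    - [0,0,0]
    - [0,0,0]
    - [0,0,0]

```text
clock: 25.95
tcp_pos: [0.4657, 0.2755, 0.1741]
orientation: [-0.551, 3.093, 0.0]
contact_force: [-1.5, 4.4, 6.3]
grip_width: 0.0413
```

carry_out:
  offset:
    - [0,0,0.001]
    - [0,0,0.002]
    - [0,0,0.003]
    - [0,0,0.0035]
    - [0,0,0.0035]
  turn:
    - [0,0,0]
    - [0,0,0]
    - [0,0,0]
    - [0,0,0]
    - [0,0,0]

```text
clock: 26.45
tcp_pos: [0.4656, 0.2758, 0.1724]
orientation: [-0.551, 3.092, 0.001]
contact_force: [-1.9, 5.2, 6.6]
grip_width: 0.0412
```

carry_out:
  offset:
    - [0,0,0.001]
    - [0,0,0.002]
    - [0,0,0.003]
    - [0,0,0.0035]
    - [0,0,0.0035]
  turn:
    - [0,0,0]
    - [0,0,0]
    - [0,0,0]
    - [0,0,0]
    - [0,0,0]

```text
clock: 26.95
tcp_pos: [0.4655, 0.2761, 0.1707]
orientation: [-0.551, 3.092, 0.002]
contact_force: [-2.7, 6.1, 8.7]
grip_width: 0.0415
```

carry_out:
  offset:
    - [0,0,0.001]
    - [0,0,0.002]
    - [0,0,0.0025]
    - [0,0,0.0025]
  turn:
    - [0,0,0]
    - [0,0,0]
    - [0,0,0]
    - [0,0,0]

```text
clock: 27.35
tcp_pos: [0.4655, 0.2762, 0.1695]
orientation: [-0.552, 3.092, 0.002]
contact_force: [-3.2, 5.5, 6.5]
grip_width: 0.0411
```

carry_out:
  offset:
    - [0,0,0.001]
    - [0,0,0.002]
    - [0,0,0.003]
    - [0,0,0.003]
  turn:
    - [0,0,0]
    - [0,0,0]
    - [0,0,0]
    - [0,0,0]

```text
clock: 27.75
tcp_pos: [0.4654, 0.2763, 0.168]
orientation: [-0.552, 3.092, 0.002]
contact_force: [-2.0, 6.0, 6.3]
grip_width: 0.0413
```

carry_out:
  offset:
    - [0,0,0.001]
    - [0,0,0.002]
    - [0,0,0.003]
    - [0,0,0.003]
  turn:
    - [0,0,0]
    - [0,0,0]
    - [0,0,0]
    - [0,0,0]

```text
clock: 28.15
tcp_pos: [0.4654, 0.2764, 0.1665]
orientation: [-0.552, 3.092, 0.002]
contact_force: [-2.1, 6.6, 7.8]
grip_width: 0.0414
```

carry_out:
  offset:
    - [0,0,0.001]
    - [0,0,0.002]
    - [0,0,0.003]
    - [0,0,0.003]
  turn:
    - [0,0,0]
    - [0,0,0]
    - [0,0,0]
    - [0,0,0]

```text
clock: 28.55
tcp_pos: [0.4654, 0.2765, 0.1651]
orientation: [-0.552, 3.092, 0.002]
contact_force: [-2.8, 6.5, 8.5]
grip_width: 0.0414
```

carry_out:
  offset:
    - [0,0,0.001]
    - [0,0,0.002]
    - [0,0,0.003]
    - [0,0,0.003]
  turn:
    - [0,0,0]
    - [0,0,0]
    - [0,0,0]
    - [0,0,0]

```text
clock: 28.95
tcp_pos: [0.4657, 0.2769, 0.1643]
orientation: [-0.552, 3.092, 0.004]
contact_force: [-3.9, 5.9, 13.6]
grip_width: 0.0413
```

carry_out:
  offset:
    - [0,0,-0.03]
    - [0,0,-0.07]
    - [0,-0.1,-0.07]
    - [0,-0.2,-0.07]
    - [0,-0.3,-0.07]
    - [0,-0.4,-0.07]
    - [0,-0.4,-0.07]
    - [0,-0.4,-0.045]
  turn:
    - [0,0,0]
    - [0,0,0]
    - [0,0,0]
    - [0,0,0]
    - [0,0,0]
    - [0,0,0]
    - [0,0,0]
    - [0,0,0]

```text
clock: 29.75
tcp_pos: [0.5345, 0.0841, 0.185]
orientation: [0.542, -3.094, 0.003]
contact_force: [1.5, 1.4, -3.1]
grip_width: 0.0413
```

carry_out:
  offset:
    - [-0.003,0,0.002]
    - [-0.003,0,0.004]
    - [-0.003,0,0.006]
    - [-0.003,0,0.008]
    - [-0.003,0,0.01]
    - [-0.003,0,0.011]
    - [-0.003,0,0.011]
  turn:
    - [0,0,0]
    - [0,0,0]
    - [0,0,0]
    - [0,0,0]
    - [0,0,0]
    - [0,0,0]
    - [0,0,0]

```text
clock: 30.45
tcp_pos: [0.5362, 0.0886, 0.1806]
orientation: [-0.551, 3.092, 0.001]
contact_force: [-1.1, 0.4, 1.9]
grip_width: 0.0412
```

carry_out:
  offset:
    - [0,0,0.0015]
    - [0,0,0.003]
    - [0,0,0.0045]
    - [0,0,0.006]
    - [0,0,0.0075]
    - [0,0,0.009]
    - [0,0,0.01]
    - [0,0,0.01]
  turn:
    - [0,0,0]
    - [0,0,0]
    - [0,0,0]
    - [0,0,0]
    - [0,0,0]
    - [0,0,0]
    - [0,0,0]
    - [0,0,0]

```text
clock: 31.25
tcp_pos: [0.5364, 0.0874, 0.1752]
orientation: [-0.55, 3.092, -0.001]
contact_force: [0.8, -1.5, 3.1]
grip_width: 0.0409
```

carry_out:
  offset:
    - [0,0,0.0015]
    - [0,0,0.003]
    - [0,0,0.0045]
    - [0,0,0.006]
    - [0,0,0.006]
  turn:
    - [0,0,0]
    - [0,0,0]
    - [0,0,0]
    - [0,0,0]
    - [0,0,0]

```text
clock: 31.75
tcp_pos: [0.5363, 0.0878, 0.1721]
orientation: [-0.55, 3.093, -0.0]
contact_force: [1.9, -3.6, 4.5]
grip_width: 0.0415
```

carry_out:
  offset:
    - [0,0,0.0015]
    - [0,0,0.003]
    - [0,0,0.0045]
    - [0,0,0.0045]
  turn:
    - [0,0,0]
    - [0,0,0]
    - [0,0,0]
    - [0,0,0]

```text
clock: 32.15
tcp_pos: [0.5361, 0.0881, 0.1698]
orientation: [-0.55, 3.093, -0.0]
contact_force: [1.2, -2.9, 3.0]
grip_width: 0.0412
```

carry_out:
  offset:
    - [0,0,0.0015]
    - [0,0,0.003]
    - [0,0,0.0045]
    - [0,0,0.005]
    - [0,0,0.005]
  turn:
    - [0,0,0]
    - [0,0,0]
    - [0,0,0]
    - [0,0,0]
    - [0,0,0]

```text
clock: 32.65
tcp_pos: [0.5362, 0.0879, 0.1675]
orientation: [-0.55, 3.093, 0.0]
contact_force: [2.0, -4.8, 6.5]
grip_width: 0.0415
```

carry_out:
  offset:
    - [0,0,0.0015]
    - [0,0,0.003]
    - [0,0,0.0035]
    - [0,0,0.0035]
  turn:
    - [0,0,0]
    - [0,0,0]
    - [0,0,0]
    - [0,0,0]

```text
clock: 33.05
tcp_pos: [0.5363, 0.0876, 0.1659]
orientation: [-0.549, 3.093, -0.0]
contact_force: [0.6, -5.6, 7.3]
grip_width: 0.0411
```

carry_out:
  offset:
    - [0,0,0.0015]
    - [0,0,0.003]
    - [0,0,0.0035]
    - [0,0,0.0035]
  turn:
    - [0,0,0]
    - [0,0,0]
    - [0,0,0]
    - [0,0,0]

```text
clock: 33.45
tcp_pos: [0.5364, 0.0873, 0.1642]
orientation: [-0.549, 3.093, -0.001]
contact_force: [2.7, -5.4, 6.9]
grip_width: 0.0415
```

carry_out:
  offset:
    - [0,0,0.0015]
    - [0,0,0.003]
    - [0,0,0.0035]
    - [0,0,0.0035]
  turn:
    - [0,0,0]
    - [0,0,0]
    - [0,0,0]
    - [0,0,0]

```text
clock: 33.85
tcp_pos: [0.5365, 0.0871, 0.1625]
orientation: [-0.549, 3.093, -0.001]
contact_force: [1.9, -6.2, 6.0]
grip_width: 0.0415
```

carry_out:
  offset:
    - [0,0,-0.03]
    - [0,0,-0.07]
    - [0,0.1,-0.07]
    - [0,0.2,-0.07]
    - [0,0.3,-0.07]
    - [0,0.4,-0.07]
    - [0.004,0.4,-0.06]
    - [0.004,0.4,-0.04]
  turn:
    - [0,0,0]
    - [0,0,0]
    - [0,0,0]
    - [0,0,0]
    - [0,0,0]
    - [0,0,0]
    - [0,0,0]
    - [0,0,0]

```text
clock: 34.65
tcp_pos: [0.4624, 0.2771, 0.1807]
orientation: [0.558, -3.088, -0.001]
contact_force: [0.2, -1.6, -3.7]
grip_width: 0.0409
```

carry_out:
  offset:
    - [0,0,0.004]
    - [0,0,0.008]
    - [0,0,0.012]
    - [0,0,0.012]
  turn:
    - [0,0,0]
    - [0,0,0]
    - [0,0,0]
    - [0,0,0]

```text
clock: 35.05
tcp_pos: [0.4654, 0.2742, 0.1759]
orientation: [0.548, -3.093, 0.0]
contact_force: [0.5, 0.5, -4.0]
grip_width: 0.0413
```

carry_out:
  offset:
    - [0,0,0.003]
    - [0,0,0.006]
    - [0,0,0.009]
    - [0,0,0.011]
    - [0,0,0.013]
    - [0,0,0.015]
    - [0,0,0.017]
    - [0,0,0.018]
  turn:
    - [0,0,0]
    - [0,0,0]
    - [0,0,0]
    - [0,0,0]
    - [0,0,0]
    - [0,0,0]
    - [0,0,0]
    - [0,0,0]

```text
clock: 35.85
tcp_pos: [0.4653, 0.2756, 0.1675]
orientation: [-0.551, 3.092, 0.001]
contact_force: [-1.7, 1.0, 3.8]
grip_width: 0.0409
```

carry_out:
  offset:
    - [0,0,0.001]
    - [0,0,0.002]
    - [0,0,0.003]
    - [0,0,0.004]
    - [0,0,0.005]
    - [0,0,0.006]
    - [0,0,0.007]
    - [0,0,0.007]
  turn:
    - [0,0,0]
    - [0,0,0]
    - [0,0,0]
    - [0,0,0]
    - [0,0,0]
    - [0,0,0]
    - [0,0,0]
    - [0,0,0]

```text
clock: 36.65
tcp_pos: [0.4651, 0.2755, 0.1636]
orientation: [-0.551, 3.093, 0.001]
contact_force: [-2.1, 3.8, 4.2]
grip_width: 0.041
```

carry_out:
  offset:
    - [0,0,0.001]
    - [0,0,0.002]
    - [0,0,0.003]
    - [0,0,0.0035]
    - [0,0,0.0035]
  turn:
    - [0,0,0]
    - [0,0,0]
    - [0,0,0]
    - [0,0,0]
    - [0,0,0]

```text
clock: 37.15
tcp_pos: [0.4652, 0.2757, 0.1622]
orientation: [-0.551, 3.092, 0.001]
contact_force: [-2.4, 4.7, 6.8]
grip_width: 0.0411
```

carry_out:
  offset:
    - [0,0,-0.03]
    - [0,0,-0.12]
    - [0.018,-0.1,-0.12]
    - [0.036,-0.2,-0.12]
    - [0.054,-0.3,-0.12]
    - [0.072,-0.4,-0.12]
    - [0.09,-0.5,-0.12]
    - [0.11,-0.6,-0.12]
  turn:
    - [0,0,0]
    - [0,0,0]
    - [0,0,0]
    - [0,0,0]
    - [0,0,0]
    - [0,0,0]
    - [0,0,0]
    - [0,0,0]

```text
clock: 37.95
tcp_pos: [0.5144, -0.0242, 0.2204]
orientation: [0.548, -3.089, 0.002]
contact_force: [1.5, 0.5, -3.9]
grip_width: 0.041
```

carry_out:
  offset:
    - [0.022,-0.1,0]
    - [0.044,-0.2,0]
    - [0.044,-0.24,0]
    - [0.044,-0.24,0]
    - [0.044,-0.24,0]
  turn:
    - [0,0,0]
    - [0,0,0]
    - [0,0,0]
    - [0,0,0]
    - [0,0,0]

```text
clock: 38.45
tcp_pos: [0.5352, -0.1418, 0.2203]
orientation: [0.546, -3.09, -0.0]
contact_force: [-0.2, 1.4, -3.0]
grip_width: 0.0411
```

```bash
python3 -c "
from h import *
f=imaging.grab_frame('scene')
plan(.544,-.148,.076,111)
a=cv2.resize(cv2.cvtColor(f['pixels'],cv2.COLOR_RGB2BGR)[195:300,320:460],(800,600),interpolation=cv2.INTER_CUBIC)
cv2.imwrite('pics/chk.png',a)
"
```

```text
t 38.5 tcp [ 0.5355 -0.1404  0.2205] yang 110.17312101725625 F [ 0.0052 -0.8221 -3.7377] 
offset [-0.0117 -0.0205  0.2889] turn [ 0.0009 -0.0022 -0.0096]
```

View pics/chk.png

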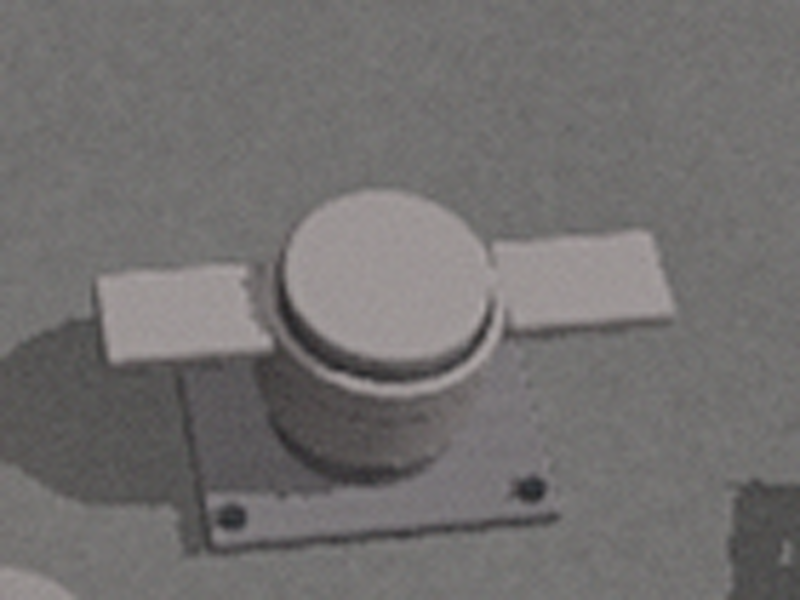

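The check picture shows the white head at (390,275) proud of the ring, with a dark gap below it at the front and right side. Now I'll set the mallet down, with the contact height as a cross-check on the rim estimate.

carry_out:
  offset:
    - [-0.011,-0.02,0.06]
    - [-0.011,-0.02,0.14]
    - [-0.011,-0.02,0.2]
    - [-0.011,-0.02,0.25]
    - [-0.011,-0.02,0.275]
    - [-0.011,-0.02,0.282]
    - [-0.011,-0.02,0.282]
    - [-0.011,-0.02,0.282]
  turn:
    - [0,0,0]
    - [0,0,0]
    - [0,0,0]
    - [0,0,0]
    - [0,0,0]
    - [0,0,0]
    - [0,0,0]
    - [0,0,0]

```text
clock: 39.3
tcp_pos: [0.5465, -0.1483, 0.0821]
orientation: [-0.55, 3.091, -0.001]
contact_force: [0.7, -0.3, -3.0]
grip_width: 0.0415
```

carry_out:
  offset:
    - [0,0,0.001]
    - [0,0,0.002]
    - [0,0,0.003]
    - [0,0,0.004]
    - [0,0,0.004]
  turn:
    - [0,0,0]
    - [0,0,0]
    - [0,0,0]
    - [0,0,0]
    - [0,0,0]

```text
clock: 39.8
tcp_pos: [0.5455, -0.1483, 0.0788]
orientation: [0.55, -3.093, -0.0]
contact_force: [-0.2, 0.7, -3.1]
grip_width: 0.0411
```

carry_out:
  offset:
    - [0,0,0.0015]
    - [0,0,0.003]
    - [0,0,0.0045]
    - [0,0,0.006]
    - [0,0,0.007]
    - [0,0,0.007]
  turn:
    - [0,0,0]
    - [0,0,0]
    - [0,0,0]
    - [0,0,0]
    - [0,0,0]
    - [0,0,0]

```text
clock: 40.4
tcp_pos: [0.5456, -0.1483, 0.0758]
orientation: [-0.55, 3.093, 0.0]
contact_force: [-2.8, 0.8, 3.8]
grip_width: 0.0411
```

carry_out:
  offset:
    - [0,0,0]
    - [0,0,0]
    - [0,0,0]
    - [0,0,0]
    - [0,0,0]
    - [0,0,0]
    - [0,0,0]
    - [0,0,0]
  turn:
    - [0,0,0]
    - [0,0,0]
    - [0,0,0]
    - [0,0,0]
    - [0,0,0]
    - [0,0,0]
    - [0,0,0]
    - [0,0,0]
  hand: 0

```text
clock: 41.2
tcp_pos: [0.5456, -0.1483, 0.0753]
orientation: [0.55, -3.093, -0.0]
contact_force: [-1.1, 1.6, 0.4]
grip_width: 0.0855
```

carry_out:
  offset:
    - [0,0,-0.03]
    - [0,0,-0.1]
    - [0,0,-0.2]
    - [0,0,-0.3]
    - [0,0,-0.3]
    - [0,0,-0.3]
    - [0,0,-0.3]
  turn:
    - [0,0,0]
    - [0,0,0]
    - [0,0,0]
    - [0,0,0]
    - [0,0,0]
    - [0,0,0]
    - [0,0,0]

```text
clock: 41.9
tcp_pos: [0.5448, -0.148, 0.225]
orientation: [0.55, -3.092, -0.001]
contact_force: [0.0, -0.7, -0.0]
grip_width: 0.0855
```

```bash
python3 -c "
from h import *
plan(.5,0,.2)
f=imaging.grab_frame('scene')
cv2.imwrite('pics/fin.png',cv2.resize(cv2.cvtColor(f['pixels'],cv2.COLOR_RGB2BGR)[150:350,190:450],(780,600),interpolation=cv2.INTER_CUBIC))
"
```

```text
t 41.9 tcp [ 0.5448 -0.148   0.225 ] yang 110.18592495553061 F [ 0.0001 -0.676  -0.0262] 
offset [-0.018   0.3087  0.0502] turn [0. 0. 0.]
```

View pics/fin.png

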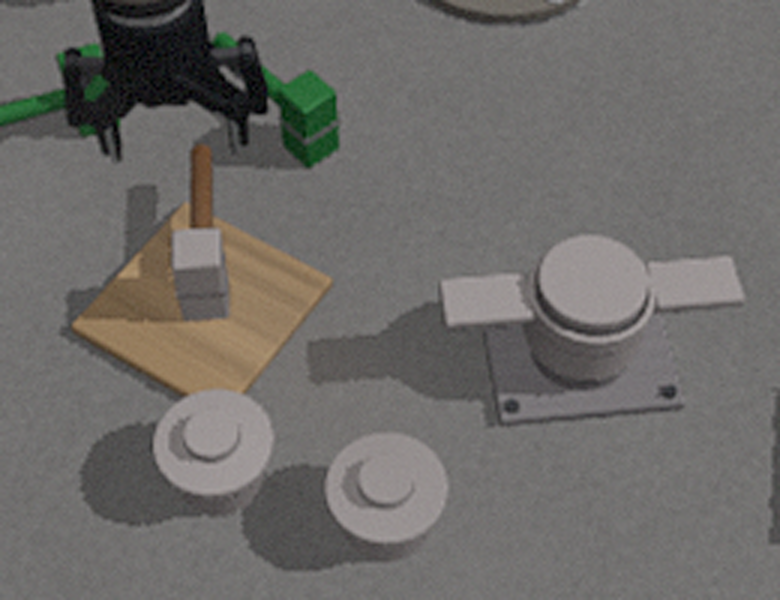

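The mallet stands upright on the board at (200,275), the gripper is clear, and the plug head at (590,285) is out of the ring. I'll hand in.

```bash
python3 -c "
from h import *
print(r.hand_in())"
```

```text
the job is handed in; nothing more can be done
None
```

The ring is worked down, the plug's white head stands out above it, and the mallet is back upright near the middle of its board. I handed the job in at about 42 s of the 72 s allowed; the hand-in gives no verdict.

- **Tapping:** I pushed the ears in turn (right, left, right, left, right, left) in small steps. I changed sides each time the push climbed, except that the last two strokes stopped at a chosen depth. The highest push I read was about 18 N against the 22 N limit. Readings come only at the end of each move, so brief peaks in between were not seen.
- **Ring height:** From the last push heights I work out about 102 mm for the left rim and 103 mm for the right, against the required 106 mm. When I set the mallet down, it touched the board 0.8 mm earlier than I had assumed. That would put the ring slightly lower still.
- **Last picture:** The head is proud of the ring with a gap visible at the front and sides; the back was not visible. The mallet is upright on the board, the gripper is open and clear, and the contact force is near zero. The moulds look undisturbed. The basket and bottle were outside that crop, and the arm did not go near them.
- **Disagreement:** The wrist camera put the stand about 4 mm from where the top camera did. I split the difference, and all taps still landed on the ears.

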